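Mount the alignment camera on its dovetail rail and clamp it

TASK

Mount the small alignment camera on the dovetail rail: slide its carriage on from the rail's open, tapered end with the lens facing the end stop, and push it home against the stop. Then turn the bar-shaped clamp knob on the carriage's side clockwise (seen from above) as far as it goes, so that the camera is clamped, and let go. Leave the loupe, the spare lens barrel and the tape roll standing where they are.

Things in the scene. Friction and masses are not known exactly. Their poses are not given: they have to be found in the camera images.
- rail: Fixed aluminium dovetail rail on a dark steel base plate 150 x 76 x 12 mm on the worktop. Origin: centre of the plate's underside; x runs along the rail from its open end to the end stop, z up. The dovetail lies on y = 0 from x = -62 to +48 mm; its top is 28 mm above the worktop; it is 44 mm wide at 25 mm height and narrows downward, 30 degrees off vertical.
- rail_entry (a point): Middle of the rail's open end, on the tip of its tapered nose, 26 mm above the worktop (axes as the rail's). The nose is 18 mm long; at its tip it is 4 mm a side narrower and 2 mm lower than the rail behind it.
- rail_stop (a point): Top edge of the end stop's face, 37 mm above the worktop (axes as the rail's). The stop is a dark block 60 mm wide across the rail's far end, x = 48 to 58 mm in the rail's frame.
- camera_grip (a point): Loose camera carriage, 0.42 kg. This point: middle of the aluminium housing (36 x, 28 y, 44 mm high; grip its y faces), 48 mm over the carriage's underside, 26 mm over its plate, 18 mm under the housing's top. x points where the lens looks, z up. It starts 48 mm above the worktop; on the rail it rides at 64 mm. Home: x = +20 mm, y = 0 in the rail's frame; wholly off the rail below x = -90 mm.
- plate_front (a point): Middle of the front (+x) edge of the carriage's dark steel plate, 17 mm above its underside; it meets the end stop. Plate with cheeks: 56 (x) x 68 (y) x 22 mm, with a dovetail groove along x in its underside. On the rail it has 1.2 mm of play a side, about 2 mm upward, and clears the base plate by 4 mm.
- camera_lens (a point): Centre of the lens's front face: 35 mm in front (+x) of the housing's middle, 50 mm above the carriage's underside; black barrel 24 mm across.
- knob_grip (a point): Clamp knob, a black bar 40 x 10 x 16 mm high on a vertical axis, on a lug at the carriage's -y side. This point: on the axis at half the bar's height, 24 mm above the carriage's underside (40 mm above the worktop when on the rail), 62 mm from the carriage's middle line; the lug is 13 mm below it. x lies along the bar and turns with it; parallel to the carriage's x at joint value 0.
- clamp_knob (a joint): Angle of the clamp knob (rad): 0 = loose, grows clockwise seen from above to a hard stop at 1.5; starts between 0 and 0.2. It drives a small jaw through the groove's side that grips the rail from about 1.3 on. It stays where it is left (friction 0.05 N m).
- loupe: Black stand magnifier, 37 mm across, 40 mm tall, loose; origin at its underside. To be left alone.
- spare_lens: Black lens barrel standing upright, 38 mm across, 58 mm tall, loose; origin at its underside. To be left alone.
- tape_roll: Dark roll of tape lying flat, 58 mm across, 19 mm tall, loose; origin at its underside. To be left alone.

How it is judged:
By the outcome, as a careful person would: the job done as asked, in the order asked, and still so for the second after the job is handed in, with the robot touching nothing.
It also fails if it takes over 58 s, if anything falls off the work surface, if the arm or the gripper's body presses on something with over 40 N, if the wrist force passes 120 N, or if a joint passes its speed limit or range.

ROBOT

A 6-joint arm with a two-finger parallel gripper is mounted at the origin on a cart in front of the work surface, level with it; the furniture and walls round the work are solid. World frame = base frame: x ahead of the robot, y to its left, z up, the work surface at z = 0. Lengths are in m, angles in rad, forces in N, time in s.
With the tool pointing down it reaches from about 0.325 to 0.775 m from the base axis. Payload 5.5 kg.
Tool frame: the origin (TCP) lies midway between the tips of the shut fingers; the grasp point (between the pads) lies 19 mm behind it (arm.pinch_z is the distance from the TCP to the grasp point, in m); x points along the fingers, z is the direction in which the jaws open and shut, and the axes are right-handed (so a half turn about x gives the same grasp; the last joint's range is limited). The gripper opens to 85 mm and grips with 20 to 120 N. Pads are 22 mm wide; open, the fingers measure 114 mm over their backs; the gripper's body (76 mm by 85 mm) begins 54 mm behind the grasp point. The pads swing forward as they close: fully open they stand 13 mm farther back than shut.
Start: joints at [1.166, 0.091, 1.231, -0, 1.82, -0.057], TCP at [0.205, 0.564, 0.231] pointing down, gripper open.
Joint ranges: [-2.87, 2.87], [-0.86, 2.18], [0.17, 2.46], [-1.51, 4.65], [0.06, 2.69], [-2.65, 2.65]. Speed limits (rad/s): [2.57, 2.57, 3.01, 3.14, 3.14, 3.14].

INTERFACE

Orientations are given as a unit quaternion [x, y, z, w].
In Python, from cell import arm gives the robot as it stands.
- The arm moves only by the shell command python3 -m jog 'ROWS' [OPENING] [FORCE]. ROWS is a JSON object of lists of equal length, an entry for each row: "delta_pos": the shift along the tool's x, y, z in mm, a list of three; "rot": the turn, a rotation vector about the tool's x, y, z in degrees, a list of three. In form: {"delta_pos": [[x, y, z], ...], "rot": [[rx, ry, rz], ...]}. A call has 1 to 10 rows; each row is the pose to reach, as a shift and turn from the pose measured when the call began, along the tool's axes at that moment; what a row does not reach only later rows make up. A row lasts 1/12 s, in which the tool goes at most 41.7 mm and 7.16 degrees, less where a joint would pass 70% of its speed; a pose out of reach is approached as far as the arm can. A call with a gripper value outside its range is refused whole. OPENING is the opening, from -1 (shut) to 1 (fully open), so that 0 is half open, set as the call begins (- or left out, the last holds). The fingers move at their own pace and stop on an object; FORCE is the grip in N (left out, the last holds). Time passes only in rows, so rows that repeat a pose let the fingers close. It gives the time, the measured TCP pose, the force and the opening at its end, in the units of the state.
- arm.get_state(): the state, without advancing time (a new reading comes with each control period).
- arm.snapshot(name): name is "scene" or "top"; returns a dict with "image" (420x560x3 uint8, red, green, blue), "fx", "fy", "cx", "cy" (pixels), "R" (3x3) and "t" (3): a world point X has camera coordinates R X + t. Camera axes: x right, y down, z forward; pixel columns grow to the right and rows downward; lengths in m; the calibration is good to about 2 mm. A picture is of the moment at which its call begins. There is no depth.
- arm.close_job(): hands the job in, once; it reports no verdict.
The state is a dict: "t": time; "joint_pos": joint angles; "qd": joint speeds; "joint_efforts": joint torques, N m; "tool_pos": TCP position; "tool_rot": TCP orientation; "contact_force": force on the tool from outside, world axes, zero at the start; "moment": the same for the moment, N m; "opening": finger opening in m.
Only numpy, scipy, OpenCV 4.12 (cv2) and the standard library are available. Lean on these libraries where they do the work, as an engineer would, in place of code of your own. Each camera call takes 0.05 s, during which the arm holds its last target.

## Working session

There is one attempt and no reset: what is moved stays moved. The work goes in short steps, Python scripts to look and compute and a shell command to move; the robot and the scene stay as the last step left them, time stands still between calls to the robot, and variables do not carry over. Pictures are saved under pics/ and viewed, and the job is handed in when it is done.

```bash
ls; mkdir -p pics; python3 - <<'E'
from cell import arm
import cv2
print(arm.get_state(), arm.pinch_z)
for n in ("scene","top"):
    s=arm.snapshot(n); cv2.imwrite(f"pics/{n}0.png",s["image"][:,:,::-1])
    print(n,{k:(v if k!="image" else 0) for k,v in s.items()})
E
```

```text
pics
{'t': 0.0, 'joint_pos': array([ 1.16631048e+00,  9.18937355e-02,  1.23192917e+00, -1.23721212e-05,
        1.81980298e+00, -5.66858152e-02]), 'qd': array([-0.0012175 ,  0.00030184, -0.00153411, -0.0011734 , -0.00029418,
       -0.00061435]), 'joint_efforts': array([ 2.32955223e-03, -4.58745539e+01, -4.18008828e+01,  3.25733288e-05,
        1.19647678e-02, -3.95466009e-05]), 'tool_pos': array([0.20437968, 0.56380466, 0.23010555]), 'tool_rot': array([-0.4063275 ,  0.57958026,  0.40556293,  0.57836268]), 'contact_force': array([0.57828233, 0.2478757 , 0.56682766]), 'moment': array([ 0.02976515,  0.01656172, -0.04473715]), 'opening': 0.08527649722069716} 0.0187
scene {'image': 0, 'fx': 399.26216941032123, 'fy': 399.26216941032123, 'cx': 286.335700455383, 'cy': 206.8618254299218, 'R': array([[ 0.87081229, -0.49135543,  0.015994  ],
       [-0.23026536, -0.43640362, -0.86978719],
       [ 0.4343545 ,  0.7537385 , -0.49316776]]), 't': array([-0.30936471,  0.27776387,  0.44792791])}
top {'image': 0, 'fx': 546.2899893211132, 'fy': 546.2899893211132, 'cx': 290.6208622244609, 'cy': 217.70805360334717, 'R': array([[-0.02592767, -0.99954875, -0.01516726],
       [-0.98667571,  0.02802566, -0.1602673 ],
       [ 0.16062005,  0.01080981, -0.98695712]]), 't': array([0.30576982, 0.51903195, 0.84866904])}
```

View pics/scene0.png

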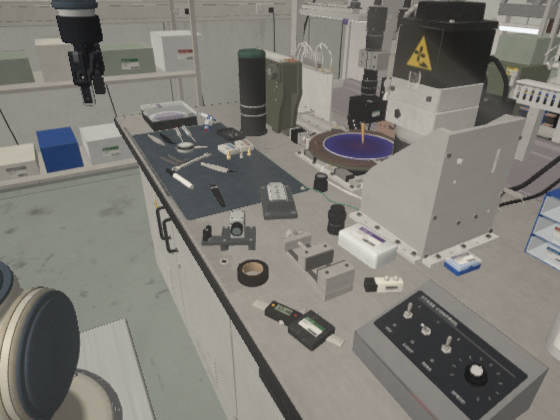

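View pics/top0.png

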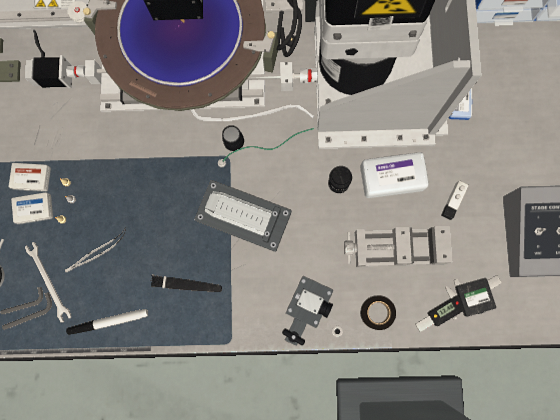

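```bash
python3 - <<'E'
import cv2,numpy as np
a=cv2.imread("pics/top0.png"); s=cv2.imread("pics/scene0.png")
cv2.imwrite("pics/c1.png",cv2.resize(a[165:355,185:345],None,fx=3.15*1,fy=3.15,interpolation=cv2.INTER_CUBIC))
cv2.imwrite("pics/c2.png",cv2.resize(s[165:295,180:360],None,fx=4.4,fy=4.4,interpolation=cv2.INTER_CUBIC))
E
```

```text
(no output)
```

View pics/c1.png

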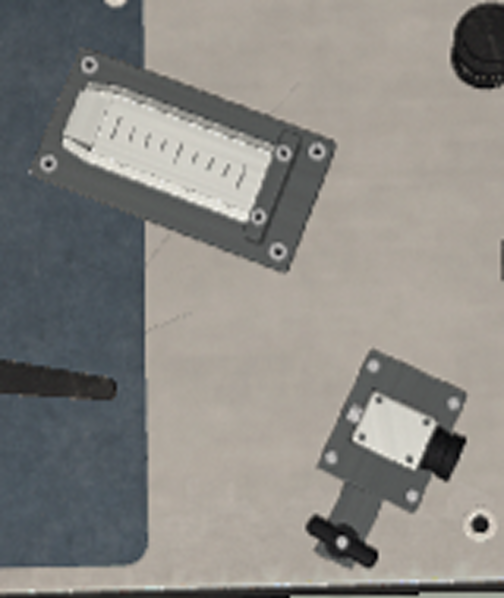

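View pics/c2.png

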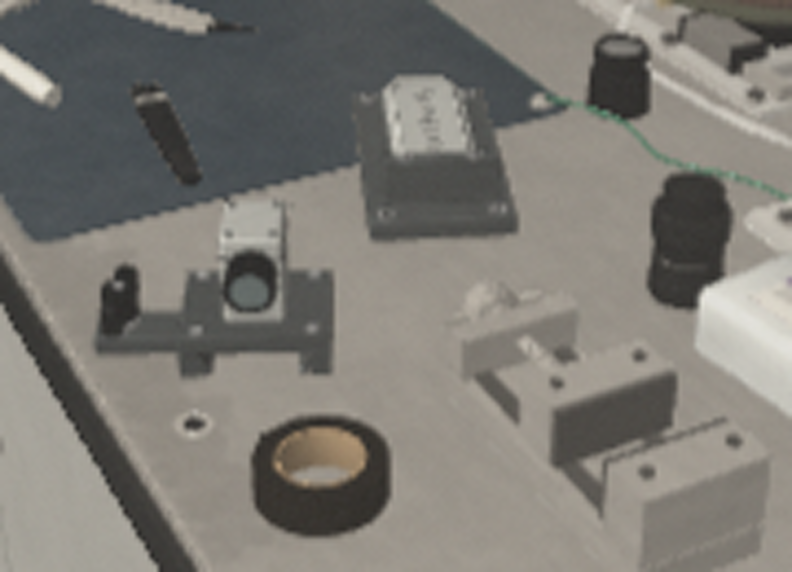

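```bash
cat > h.py <<'E'
import numpy as np
from scipy.optimize import least_squares
from scipy.spatial.transform import Rotation as Ro
import pickle,os
def proj(s,X):
    c=np.asarray(X)@np.asarray(s["R"]).T+s["t"]; return np.c_[s["fx"]*c[:,0]/c[:,2]+s["cx"],s["fy"]*c[:,1]/c[:,2]+s["cy"]]
def T(p,X,z0=0):
    X=np.asarray(X,float)/1000; c,s=np.cos(p[2]),np.sin(p[2])
    return np.c_[p[0]+c*X[:,0]-s*X[:,1],p[1]+s*X[:,0]+c*X[:,1],X[:,2]+z0]
def fit(obs,p0,z0=0):
    # obs: list of (snap, pts_mm, px)
    f=lambda p: np.concatenate([(proj(s,T(p,X,z0))-np.asarray(u)).ravel() for s,X,u in obs])
    return least_squares(f,p0,loss="soft_l1")
def plane(s,uv,z):
    d=np.asarray(s["R"]).T@np.array([(uv[0]-s["cx"])/s["fx"],(uv[1]-s["cy"])/s["fy"],1]); o=-np.asarray(s["R"]).T@s["t"]
    return o+d*(z-o[2])/d[2]
E
cat > m1.py <<'E'
from h import *
from cell import arm
t=arm.snapshot("top"); s=arm.snapshot("scene")
pickle.dump({k:{q:v for q,v in d.items()} for k,d in (("top",t),("scene",s))},open("cal.pkl","wb"))
A=lambda L:np.array(L)/3.15+[185,165]-0.3
B=lambda L:np.array(L)/4.4+[180,165]-0.3
rp=[(-75,38,12),(75,38,12),(75,-38,12),(-75,-38,12)]
o_t=(t,rp,A([(82,50),(336,142),(287,272),(32,172)]))
r=fit([o_t],[.5,.4,-1.9]); print("rail top",r.x,r.fun.round(2)); 
rs=(s,[(75,-38,12),(75,38,12)],B([(370,235),(517,227)]))
r2=fit([o_t,rs],r.x); print("rail both",r2.x,r2.fun.round(1))
cp=[(-28,34,22),(28,34,22),(28,-34,22),(-28,-34,22),(-18,14,66),(18,14,66),(18,-14,66),(-18,-14,66),(0,-62,32)]
o_c=(t,cp,A([(375,348),(467,393),(415,513),(318,467),(374,392),(438,418),(412,470),(352,442),(342,542)]))
c=fit([o_c],[.35,.3,-1.9]); print("cam top",c.x,c.fun.round(2))
cs=(s,[(28,34,22),(28,-34,22),(18,14,66),(18,-14,66)],B([(333,275),(183,275),(285,207),(222,207)]))
print((proj(s,T(c.x,cs[1]))-cs[2]).round(1))
for z in (32,):
    a,b=[plane(t,u,.032)[:2] for u in A([(312,521),(375,561)])]
    d=b-a; print("knob yaw",np.arctan2(d[1],d[0]), "len",np.linalg.norm(d),(a+b)/2, T(c.x,[(0,-62,32)]))
print("rail frame of cam", (np.array([[np.cos(r.x[2]),np.sin(r.x[2])],[-np.sin(r.x[2]),np.cos(r.x[2])]])@(c.x[:2]-r.x[:2])))
st=arm.get_state(); print(Ro.from_quat(st["tool_rot"]).as_matrix().round(3))
E
python3 m1.py
```

```text
rail top [ 0.53962861  0.37270528 -1.96258318] [-0.09 -1.44  0.83 -0.1   0.21  0.32 -1.17  0.68]
rail both [ 0.53943509  0.37222627 -1.96107823] [ 0.1 -1.3  1.1 -0.1  0.6  0.4 -0.9  0.9 -0.3 -2.6  0.1 -2.4]
cam top [ 0.39150837  0.26461831 -2.03223488] [-1.14 -0.05  0.7   0.12 -0.03  0.37 -0.52  0.17 -0.18 -1.23  0.52  0.34
  1.3   0.4  -0.74 -0.64  0.15  0.04]
[[-1.  13.5]
 [-1.8 14. ]
 [-0.9  7.3]
 [-1.2  7.5]]
knob yaw -2.1523311012395823 len 0.03765521638491037 [0.33655322 0.29171945] [[0.33599277 0.29222298 0.032     ]]
rail frame of cam [ 0.15645534 -0.09562492]
[[-0.    -0.94   0.341]
 [-0.001  0.341  0.94 ]
 [-1.     0.    -0.001]]
```

```bash
cat > goal.py <<'E'
import sys
from h import *
from cell import arm
# goal.py frame(r|c|w) x y z(mm, TCP) jawyaw_offset_deg : jaw = -y axis of frame
RAIL=[0.5395,0.3725,-1.962]; CAM=[0.3915,0.2646,-2.0322]
def show(fr,x,y,z,off=0):
    f={"r":RAIL,"c":CAM}[fr]
    p=T(f,[(x,y,z)])[0]; jy=f[2]-np.pi/2+np.radians(off)
    zt=np.array([np.cos(jy),np.sin(jy),0]); xt=np.array([0,0,-1.]); G=np.c_[xt,np.cross(zt,xt),zt]
    st=arm.get_state(); R=Ro.from_quat(st["tool_rot"]).as_matrix()
    print("goal",p.round(4),"delta_mm",(R.T@(p-st["tool_pos"])*1000).round(1),"rotdeg",Ro.from_matrix(R.T@G).as_rotvec(degrees=True).round(1))
    c,s=np.cos(f[2]),np.sin(f[2]); d=st["tool_pos"][:2]-f[:2]
    print("now in frame",((np.array([[c,s],[-s,c]])@d)*1000).round(1),(st["tool_pos"][2]*1000).round(1),"j",st["joint_pos"].round(2),"F",st["contact_force"].round(1),"open",round(st["opening"],4),"t",st["t"])
a=sys.argv; show(a[1],*map(float,a[2:]))
E
python3 goal.py c 0 0 150
```

```text
goal [0.3915 0.2646 0.15  ] delta_mm [  80.8 -277.9 -217.5] rotdeg [-83.5  -0.1  -0.1]
now in frame [-184.7 -300.8] 230.6 j [ 1.17  0.09  1.23 -0.    1.82 -0.06] F [0.8 0.1 0.5] open 0.0853 t 0.2
```

```bash
python3 -m jog '{"delta_pos":[[8,-28,-22],[16,-56,-44],[24,-83,-65],[32,-111,-87],[40,-139,-109],[48,-167,-130],[57,-195,-152],[65,-222,-174],[73,-250,-196],[80,-277,-217]],"rot":[[-7,0,0],[-14,0,0],[-21,0,0],[-28,0,0],[-35,0,0],[-42,0,0],[-49,0,0],[-56,0,0],[-63,0,0],[-70,0,0]]}' 0.3; python3 goal.py c 0 0 100
```

```text
t: 1.03
tool_pos: [0.3891, 0.2676, 0.1512]
tool_rot: [-0.66, 0.255, 0.66, 0.254]
contact_force: [0.8, 0.9, 0.7]
opening: 0.0555
goal [0.3915 0.2646 0.1   ] delta_mm [51.2  0.5 -3.7] rotdeg [-15.7  -0.   -0.1]
now in frame [-1.6 -3.5] 151.2 j [ 0.53 -0.26  1.7  -0.    1.7  -1.88] F [0.8 0.9 0.7] open 0.0555 t 1.0333
```

```bash
python3 -m jog '{"delta_pos":[[20,0.5,-3.7],[40,0.5,-3.7],[50,0.5,-3.7],[65,0.5,-3.7],[80,0.5,-3.7],[80,0.5,-3.7]],"rot":[[-7,0,0],[-14,0,0],[-15.7,0,0],[-15.7,0,0],[-15.7,0,0],[-15.7,0,0]]}' 0.3; python3 goal.py c 0 0 31
python3 - <<'E'
from cell import arm
import cv2
for n in ("scene","top"):
    s=arm.snapshot(n); im=s["image"][:,:,::-1]
    im=im[130:270,150:340] if n=="scene" else im[230:370,240:380]
    cv2.imwrite(f"pics/{n}1.png",cv2.resize(im,None,fx=4,fy=4,interpolation=cv2.INTER_CUBIC))
E
```

```text
t: 1.53
tool_pos: [0.3898, 0.2635, 0.0676]
tool_rot: [-0.687, 0.164, 0.69, 0.16]
contact_force: [-0.4, 0.3, -0.4]
opening: 0.0554
goal [0.3915 0.2646 0.031 ] delta_mm [36.6 -1.9 -1.2] rotdeg [-0.   0.2 -0.3]
now in frame [ 1.7 -1.1] 67.6 j [ 0.52 -0.23  1.83 -0.    1.55 -2.16] F [-0.4  0.3 -0.4] open 0.0554 t 1.5333
```

View pics/scene1.png

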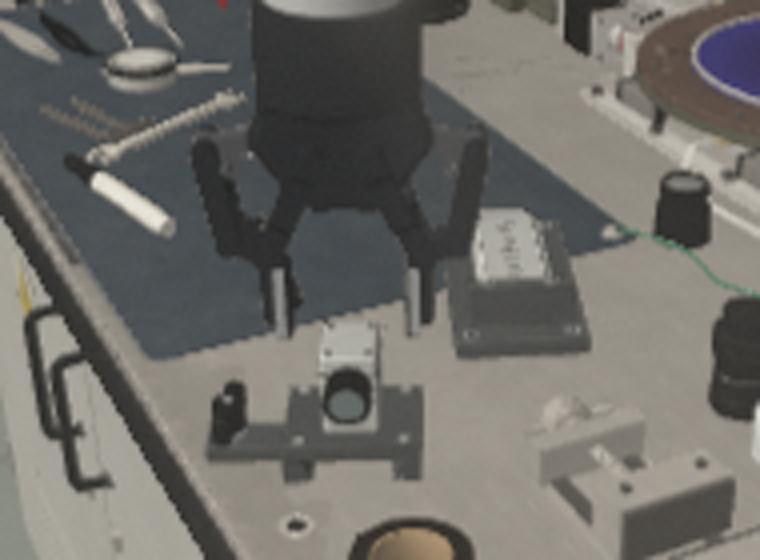

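View pics/top1.png

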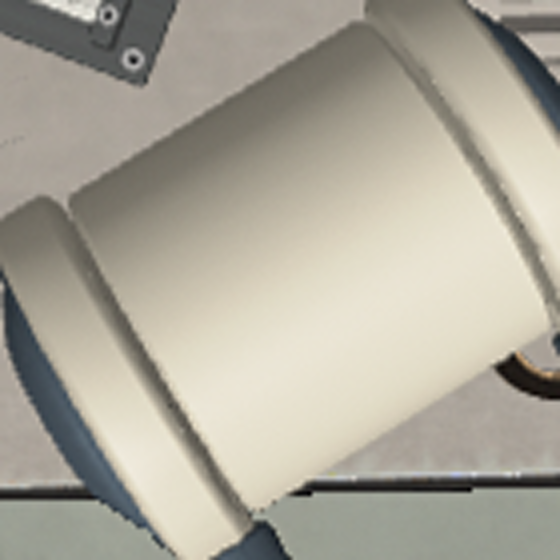

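Scene view: the open fingers (crop x≈280 and 415) straddle the housing (x≈349) centrally. Next I descend and grip.

```bash
python3 -m jog '{"delta_pos":[[12,-1.9,-1],[24,-1.9,-1],[36,-1.9,-1],[36,-1.9,-1]],"rot":[[0,0,0],[0,0,0],[0,0,0],[0,0,0]]}' 0.3; python3 -m jog '{"delta_pos":[[0,0,0],[0,0,0],[0,0,0],[0,0,0],[0,0,0],[0,0,0]],"rot":[[0,0,0],[0,0,0],[0,0,0],[0,0,0],[0,0,0],[0,0,0]]}' -1 60;  python3 goal.py c 0 0 31
```

```text
t: 1.97
tool_pos: [0.3911, 0.2647, 0.0313]
tool_rot: [-0.687, 0.164, 0.69, 0.16]
contact_force: [-0.7, -0.5, 0.0]
opening: 0.0552
t: 2.47
tool_pos: [0.391, 0.2646, 0.0311]
tool_rot: [-0.687, 0.164, 0.69, 0.16]
contact_force: [0.3, 0.2, -3.5]
opening: 0.027
goal [0.3915 0.2646 0.031 ] delta_mm [ 0.1 -0.2 -0.4] rotdeg [-0.   0.2 -0.4]
now in frame [ 0.2 -0.4] 31.1 j [ 0.52 -0.2   1.86 -0.    1.48 -2.16] F [ 0.3  0.2 -3.5] open 0.027 t 2.4667
```

```bash
python3 -m jog '{"delta_pos":[[-15,0,0],[-30,0,0],[-50,0,0],[-70,0,0],[-70,0,0]],"rot":[[0,0,0],[0,0,0],[0,0,0],[0,0,0],[0,0,0]]}';  python3 goal.py r -106 0 100
```

```text
t: 2.88
tool_pos: [0.3934, 0.2659, 0.1056]
tool_rot: [0.688, -0.162, -0.688, -0.161]
contact_force: [1.3, 0.2, -3.3]
opening: 0.0274
goal [0.5799 0.4705 0.1   ] delta_mm [   5.4 -266.2  -75.9] rotdeg [-4.  -0.  -0.1]
now in frame [154.2 -94.5] 105.6 j [ 0.52 -0.24  1.77 -0.    1.61 -2.16] F [ 1.3  0.2 -3.3] open 0.0274 t 2.8833
```

```bash
python3 -m jog '{"delta_pos":[[1,-20,-6],[1,-50,-14],[2,-82,-23],[2,-114,-32],[3,-146,-41],[4,-178,-51],[5,-210,-60],[5,-240,-68],[5,-260,-74],[5,-266,-76]],"rot":[[0,0,0],[0,0,0],[-1,0,0],[-2,0,0],[-3,0,0],[-4,0,0],[-4,0,0],[-4,0,0],[-4,0,0],[-4,0,0]]}';python3 -m jog '{"delta_pos":[[0,0,0]],"rot":[[0,0,0]]}';  python3 goal.py r -106 0 100
cat > pic.py <<'E'
import sys,cv2,pickle
from cell import arm
k=sys.argv[1]
for n,(r,c) in {"scene":((130,290),(200,380)),"top":((130,280),(140,320))}.items():
    s=arm.snapshot(n); cv2.imwrite(f"pics/{n}{k}_raw.png",s["image"][:,:,::-1])
    cv2.imwrite(f"pics/{n}{k}.png",cv2.resize(s["image"][r[0]:r[1],c[0]:c[1],::-1],None,fx=3.5 if n=="scene" else 4,fy=3.5 if n=="scene" else 4,interpolation=cv2.INTER_CUBIC))
E
python3 pic.py 2
```

```text
t: 3.72
tool_pos: [0.5807, 0.4718, 0.0963]
tool_rot: [-0.693, 0.138, 0.694, 0.136]
contact_force: [-1.1, 0.5, -5.0]
opening: 0.0274
t: 3.8
tool_pos: [0.5812, 0.4723, 0.0941]
tool_rot: [-0.693, 0.139, 0.695, 0.136]
contact_force: [0.2, -1.0, -3.2]
opening: 0.0276
goal [0.5799 0.4705 0.1   ] delta_mm [-5.9  2.2  0.5] rotdeg [ 0.   0.1 -0.3]
now in frame [-108.2    0.4] 94.1 j [ 0.64  0.52  0.96 -0.    1.67 -2.11] F [ 0.2 -1.  -3.2] open 0.0276 t 3.8
```

View pics/scene2.png

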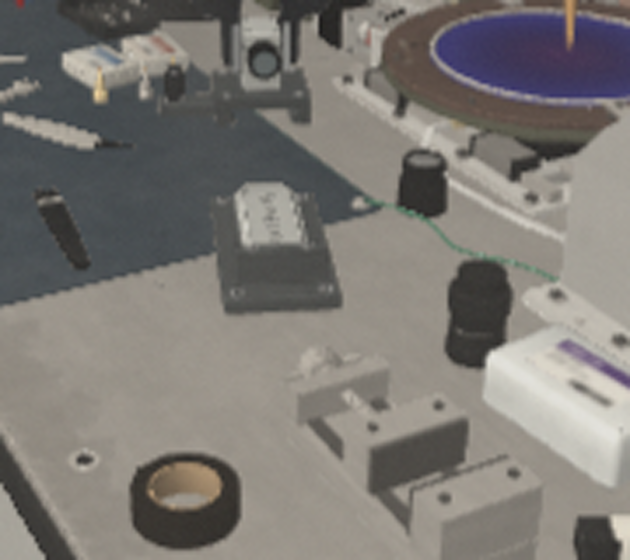

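View pics/top2.png

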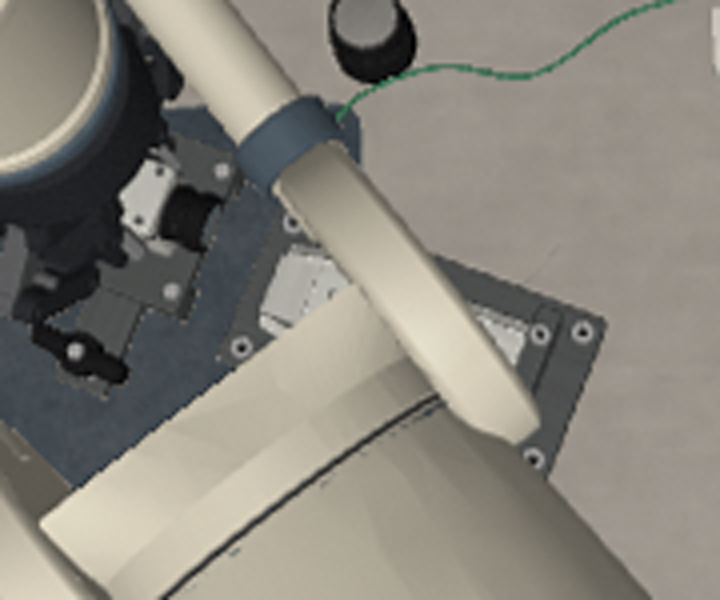

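```bash
cat > ov.py <<'E'
import sys,cv2
from h import *
from cell import arm
k=sys.argv[1]
RAIL=[0.5395,0.3725,-1.962]
st=arm.get_state(); R=Ro.from_quat(st["tool_rot"]).as_matrix(); yj=np.arctan2(R[1,2],R[0,2])+np.pi/2
C=[*st["tool_pos"][:2],yj]; z0=st["tool_pos"][2]-.0311
for n,(r0,r1,c0,c1,f) in {"scene":(130,270,230,340,5),"top":(140,270,140,310,4.5)}.items():
    s=arm.snapshot(n); im=cv2.resize(s["image"][r0:r1,c0:c1,::-1],None,fx=f,fy=f,interpolation=cv2.INTER_CUBIC)
    def poly(p,X,z,col):
        q=((proj(s,T(p,X,z))-[c0,r0]+0.5)*f).astype(np.int32); cv2.polylines(im,[q],True,col,1,cv2.LINE_AA)
    sq=lambda a,b,z:[(-a,b,z),(a,b,z),(a,-b,z),(-a,-b,z)]
    poly(RAIL,sq(75,38,12),0,(0,0,255))
    poly(RAIL,[(-44,20.3,28),(48,20.3,28),(48,-20.3,28),(-44,-20.3,28)],0,(0,255,0))
    poly(RAIL,[(48,30,37),(58,30,37),(58,-30,37),(48,-30,37)],0,(255,255,0))
    poly(C,sq(28,34,22),z0,(0,0,255)); poly(C,sq(18,14,66),z0,(0,255,0))
    cv2.imwrite(f"pics/ov_{n}{k}.png",im)
E
python3 ov.py 2
```

```text
(no output)
```

View pics/ov_scene2.png

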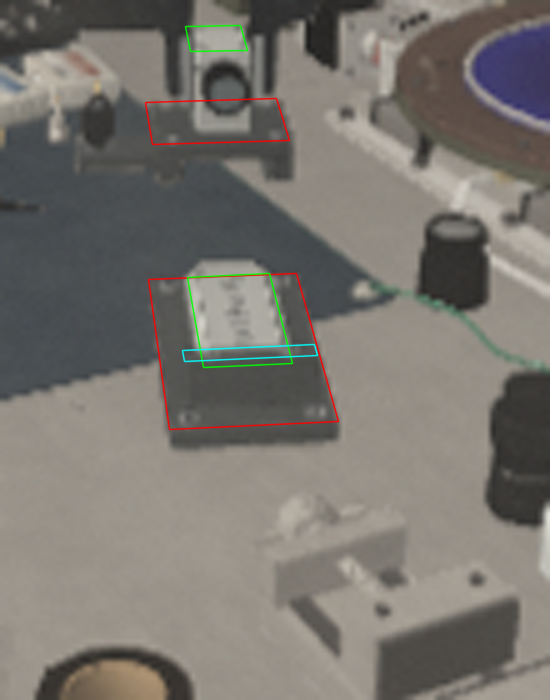

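View pics/ov_top2.png

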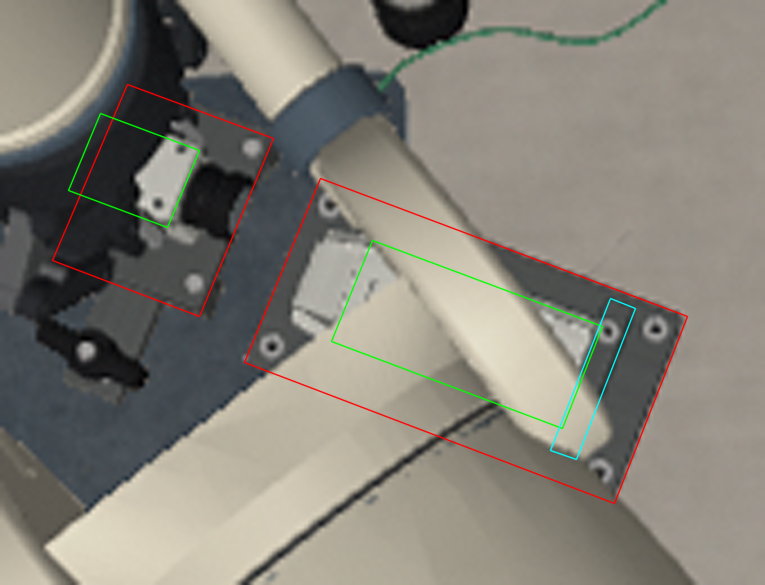

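```bash
python3 -m jog '{"delta_pos":[[10,0,0.4],[20,0,0.4],[30,0,0.4],[38,0,0.4],[42,0,0.4],[42,0,0.4],[42,0,0.4]],"rot":[[0,0,0],[0,0,0],[0,0,0],[0,0,0],[0,0,0],[0,0,0],[0,0,0]]}';  python3 goal.py r -100 -0.3 48
```

```text
t: 4.58
tool_pos: [0.5793, 0.4708, 0.0528]
tool_rot: [-0.692, 0.139, 0.695, 0.136]
contact_force: [-0.6, 0.3, -3.9]
opening: 0.0277
goal [0.5774 0.4651 0.048 ] delta_mm [ 4.9  6.  -0.4] rotdeg [-0.   0.2 -0.3]
now in frame [-106.    -0.7] 52.8 j [ 0.64  0.53  1.02 -0.    1.6  -2.11] F [-0.6  0.3 -3.9] open 0.0277 t 4.5833
```

```bash
python3 -m jog '{"delta_pos":[[3,4,-0.4],[5,8,-0.4],[5,10,-0.4],[5,10,-0.4],[5,10,-0.4]],"rot":[[0,0.2,-0.3],[0,0.2,-0.3],[0,0.2,-0.3],[0,0.2,-0.3],[0,0.2,-0.3]]}';  python3 goal.py r -60 -0.3 48; python3 ov.py 3
```

```text
t: 5.0
tool_pos: [0.5759, 0.4612, 0.0483]
tool_rot: [0.694, -0.138, -0.693, -0.138]
contact_force: [-1.1, 0.3, -4.3]
opening: 0.0275
goal [0.5621 0.4281 0.048 ] delta_mm [ 0.3 35.9  0.1] rotdeg [-0.  -0.1  0. ]
now in frame [-95.9  -0.2] 48.3 j [ 0.63  0.5   1.07 -0.    1.57 -2.12] F [-1.1  0.3 -4.3] open 0.0275 t 5.0
```

View pics/ov_scene3.png

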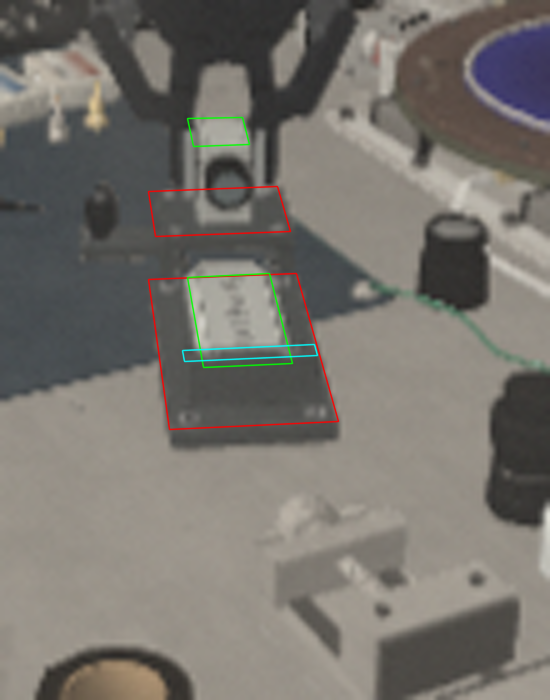

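View pics/ov_top3.png

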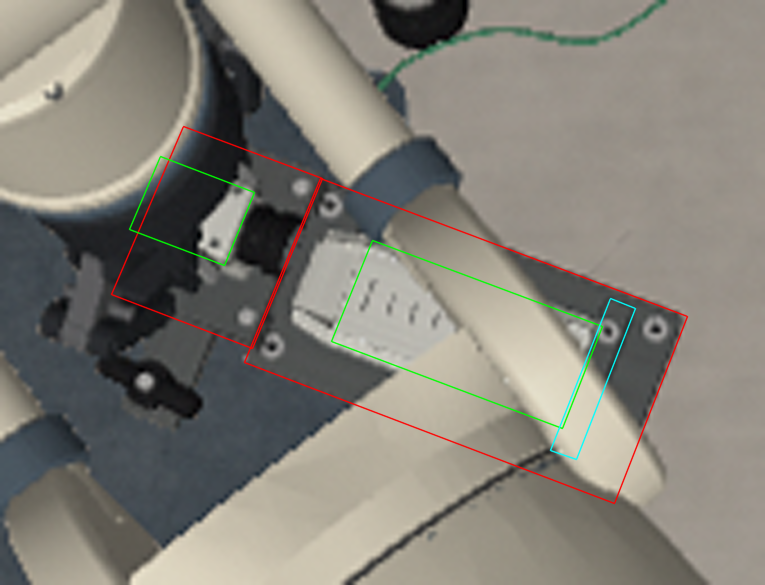

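```bash
python3 -m jog '{"delta_pos":[[0.3,4,0],[0.3,8,0],[0.3,12,0],[0.3,16,0],[0.3,20,0],[0.3,20,0]],"rot":[[0,0,0],[0,0,0],[0,0,0],[0,0,0],[0,0,0],[0,0,0]]}';  python3 goal.py r -60 -0.3 48
```

```text
t: 5.6
tool_pos: [0.5678, 0.4422, 0.048]
tool_rot: [0.694, -0.138, -0.693, -0.137]
contact_force: [-1.3, 0.4, -4.9]
opening: 0.0273
goal [0.5621 0.4281 0.048 ] delta_mm [-0.  15.3 -0.1] rotdeg [-0. -0. -0.]
now in frame [-75.3  -0.4] 48.0 j [ 0.61  0.45  1.13 -0.    1.56 -2.14] F [-1.3  0.4 -4.9] open 0.0273 t 5.6
```

```bash
python3 -m jog '{"delta_pos":[[0,3,0],[0,6,0],[0,9,0],[0,12,0],[0,15,0],[0,15,0]],"rot":[[0,0,0],[0,0,0],[0,0,0],[0,0,0],[0,0,0],[0,0,0]]}';  python3 goal.py r -40 -0.3 48
```

```text
t: 6.1
tool_pos: [0.5615, 0.4279, 0.0478]
tool_rot: [-0.693, 0.138, 0.694, 0.137]
contact_force: [-3.0, 0.9, -6.4]
opening: 0.0275
goal [0.5545 0.4096 0.048 ] delta_mm [-0.2 19.7 -0.5] rotdeg [-0.   0.  -0.1]
now in frame [-59.7  -0.8] 47.8 j [ 0.6   0.41  1.18 -0.    1.55 -2.15] F [-3.   0.9 -6.4] open 0.0275 t 6.1
```

```bash
python3 -m jog '{"delta_pos":[[0,0,0.8],[0.3,3,1],[0.3,6,1],[0.3,9,1],[0.3,12,1],[0.3,12,1]],"rot":[[0,0,0],[0,0,0],[0,0,0],[0,0,0],[0,0,0],[0,0,0]]}';  python3 goal.py r -40 -1.8 47.6
```

```text
t: 6.6
tool_pos: [0.5561, 0.4165, 0.0477]
tool_rot: [-0.693, 0.138, 0.694, 0.137]
contact_force: [-0.8, 0.1, -5.2]
opening: 0.0271
goal [0.5531 0.4102 0.0476] delta_mm [0.1 7.  0.3] rotdeg [-0.1  0.  -0.1]
now in frame [-47.   -1.4] 47.7 j [ 0.59  0.38  1.22 -0.    1.54 -2.15] F [-0.8  0.1 -5.2] open 0.0271 t 6.6
```

```bash
python3 -m jog '{"delta_pos":[[0.1,3,0.1],[0.1,7,0.2],[0.1,11,0.3],[0.1,15,0.3],[0.1,19,0.3],[0.1,19,0.3]],"rot":[[0,0,0],[0,0,0],[0,0,0],[0,0,0],[0,0,0],[0,0,0]]}';  python3 goal.py r -10 -1.8 47.6
```

```text
t: 7.1
tool_pos: [0.5483, 0.3982, 0.0477]
tool_rot: [-0.693, 0.139, 0.694, 0.137]
contact_force: [0.5, 1.4, -4.5]
opening: 0.0269
goal [0.5416 0.3824 0.0476] delta_mm [ 0.1 17.1  0.1] rotdeg [-0.1  0.  -0.1]
now in frame [-27.1  -1.6] 47.7 j [ 0.58  0.34  1.28 -0.    1.53 -2.17] F [ 0.5  1.4 -4.5] open 0.0269 t 7.1
```

```bash
python3 -m jog '{"delta_pos":[[0.1,4,0],[0.1,8,0],[0.1,12,0],[0.1,16,0],[0.1,20,0],[0.1,24,0],[0.1,28,0],[0.1,28,0]],"rot":[[0,0,0],[0,0,0],[0,0,0],[0,0,0],[0,0,0],[0,0,0],[0,0,0],[0,0,0]]}';  python3 goal.py r 20 -1.8 47.6
```

```text
t: 7.77
tool_pos: [0.5374, 0.3716, 0.0477]
tool_rot: [-0.693, 0.139, 0.694, 0.137]
contact_force: [0.6, -0.4, -3.7]
opening: 0.027
goal [0.5302 0.3547 0.0476] delta_mm [ 0.1 18.3  0.2] rotdeg [-0.1  0.  -0.1]
now in frame [ 1.7 -1.5] 47.7 j [ 0.55  0.27  1.35 -0.    1.52 -2.19] F [ 0.6 -0.4 -3.7] open 0.027 t 7.7667
```

Sliding freely. Now I approach the stop gently.

```bash
python3 -m jog '{"delta_pos":[[0.1,4,0],[0.1,8,0],[0.1,12,0],[0.1,14,0],[0.1,15,0],[0.1,15,0]],"rot":[[0,0,0],[0,0,0],[0,0,0],[0,0,0],[0,0,0],[0,0,0]]}';  python3 goal.py r 20 -1.6 47.6;  python3 -m jog '{"delta_pos":[[0,1,0],[0,2,0],[0,3,0],[0,4,0],[0,4,0]],"rot":[[0,0,0],[0,0,0],[0,0,0],[0,0,0],[0,0,0]]}';  python3 goal.py r 20 -1.6 47.6
```

```text
t: 8.27
tool_pos: [0.5317, 0.3575, 0.0477]
tool_rot: [-0.693, 0.139, 0.694, 0.137]
contact_force: [-0.5, -0.4, -5.1]
opening: 0.0274
goal [0.5304 0.3546 0.0476] delta_mm [0.1 3.1 0.1] rotdeg [-0.1 -0.  -0.1]
now in frame [16.9 -1.5] 47.7 j [ 0.54  0.24  1.39 -0.    1.51 -2.21] F [-0.5 -0.4 -5.1] open 0.0274 t 8.2667
t: 8.68
tool_pos: [0.5306, 0.3549, 0.0478]
tool_rot: [0.694, -0.138, -0.693, -0.138]
contact_force: [2.3, 4.6, -6.9]
opening: 0.0274
goal [0.5304 0.3546 0.0476] delta_mm [0.2 0.3 0.1] rotdeg [-0.1 -0.   0. ]
now in frame [19.7 -1.5] 47.8 j [ 0.54  0.23  1.4  -0.    1.51 -2.21] F [ 2.3  4.6 -6.9] open 0.0274 t 8.6833
```

```bash
python3 -m jog '{"delta_pos":[[0.3,1,0],[0.3,2,0],[0.3,2.5,0],[0.3,2.5,0]],"rot":[[0,0,0],[0,0,0],[0,0,0],[0,0,0]]}';  python3 goal.py r 20 -1.6 47.6
```

```text
t: 9.02
tool_pos: [0.5305, 0.3548, 0.0481]
tool_rot: [0.695, -0.136, -0.693, -0.14]
contact_force: [4.7, 8.8, -8.2]
opening: 0.0273
goal [0.5304 0.3546 0.0476] delta_mm [0.5 0.2 0. ] rotdeg [-0.1 -0.1  0.4]
now in frame [19.8 -1.6] 48.1 j [ 0.53  0.23  1.41  0.    1.5  -2.21] F [ 4.7  8.8 -8.2] open 0.0273 t 9.0167
```

```bash
python3 -m jog '{"delta_pos":[[0,-0.5,0],[0,-0.5,0],[0,-0.5,0],[0,-0.5,0]],"rot":[[0,0,0],[0,0,0],[0,0,0],[0,0,0]]}' 0.2;  python3 -m jog '{"delta_pos":[[-12,0,0],[-30,0,0],[-55,0,0],[-80,0,0],[-80,0,0]],"rot":[[0,0,0],[0,0,0],[0,0,0],[0,0,0],[0,0,0]]}'; python3 goal.py r -30 -150 150;python3 ov.py 4
```

```text
t: 9.35
tool_pos: [0.5309, 0.355, 0.0489]
tool_rot: [0.695, -0.136, -0.692, -0.14]
contact_force: [0.1, 1.4, -1.2]
opening: 0.0515
t: 9.77
tool_pos: [0.5328, 0.3557, 0.1372]
tool_rot: [0.698, -0.133, -0.689, -0.143]
contact_force: [0.5, -0.8, 1.4]
opening: 0.0517
goal [0.4123 0.4574 0.15  ] delta_mm [-13.4 -48.1 150.2] rotdeg [-0.1 -0.5  0.9]
now in frame [18.1  0.2] 137.2 j [ 0.53  0.19  1.29  0.    1.64 -2.21] F [ 0.5 -0.8  1.4] open 0.0517 t 9.7667
```

View pics/ov_scene4.png

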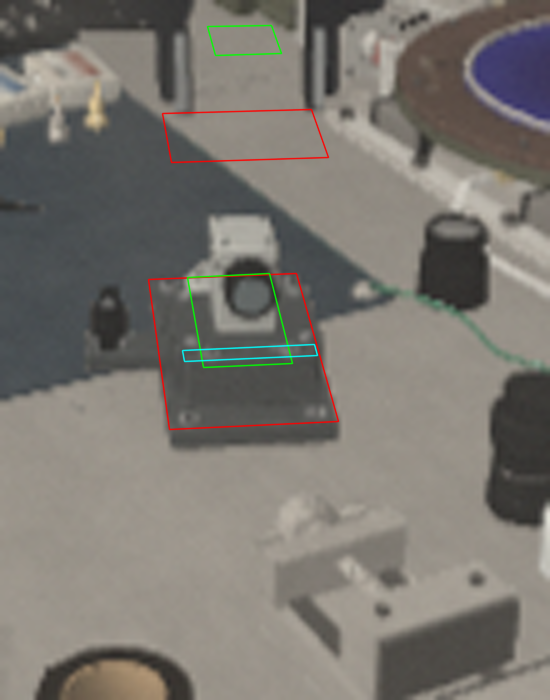

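View pics/ov_top4.png

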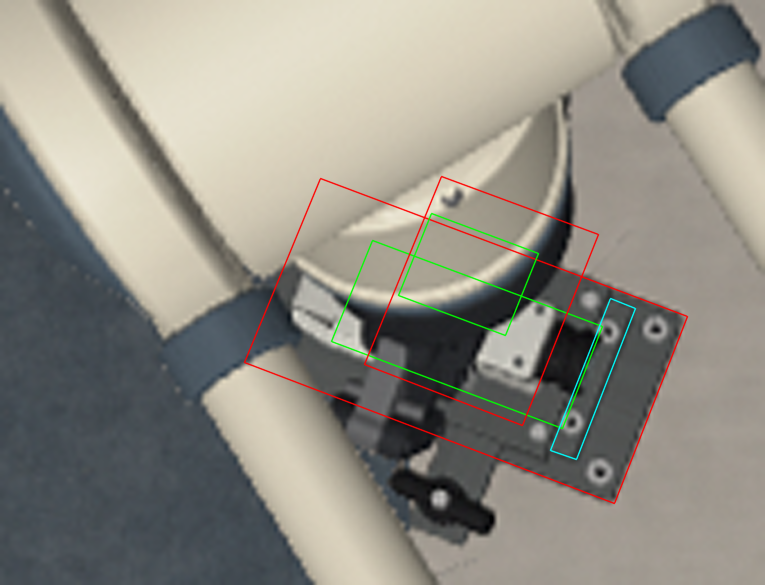

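```bash
python3 - <<'E'
from h import *
from cell import arm
t=arm.snapshot("top"); RAIL=[0.5395,0.3725,-1.962]
c,s=np.cos(RAIL[2]),np.sin(RAIL[2]); M=np.array([[c,s],[-s,c]])
f=lambda u:(M@(plane(t,np.array(u)/4.5+[140,140]-.3,.048)[:2]-RAIL[:2])*1000)
a,b=f((392,476)),f((492,521)); print(f((440,497)),a,b,(a+b)/2,np.degrees(np.arctan2(*(b-a)[::-1])))
E
python3 goal.py r 20 -63 110 -7
```

```text
[ 18.54579584 -61.11222867] [ -0.41393548 -60.22792515] [ 39.17931239 -62.48376889] [ 19.38268845 -61.35584702] -3.260928236596423
goal [0.4736 0.378  0.11  ] delta_mm [19.5  0.3 61.8] rotdeg [ 6.9 -0.1  0.4]
now in frame [19.9 -1.2] 129.7 j [ 0.53  0.19  1.3   0.    1.64 -2.21] F [ 0.4  0.1 -0.5] open 0.0511 t 9.9167
```

```bash
python3 -m jog '{"delta_pos":[[2,0,15],[5,0,32],[10,0,48],[20,0,60],[30,0,61],[35,0,61],[35,0,61],[35,0,61]],"rot":[[1,0,0.4],[3,0,0.4],[5,0,0.4],[5,0,0.4],[5,0,0.4],[5,0,0.4],[5,0,0.4],[5,0,0.4]]}' -0.58;  python3 goal.py r 19.7 -62.3 70 -5; python3 ov.py 5
```

```text
t: 10.58
tool_pos: [0.4748, 0.3774, 0.0935]
tool_rot: [0.687, -0.169, -0.686, -0.168]
contact_force: [-0.7, 0.1, 0.0]
opening: 0.0177
goal [0.4744 0.378  0.07  ] delta_mm [23.5 -0.4  0.7] rotdeg [-0.1 -0.1 -0.1]
now in frame [ 20.1 -61.6] 93.5 j [ 0.62  0.13  1.44 -0.    1.58 -2.04] F [-0.7  0.1  0. ] open 0.0177 t 10.5833
```

View pics/ov_scene5.png

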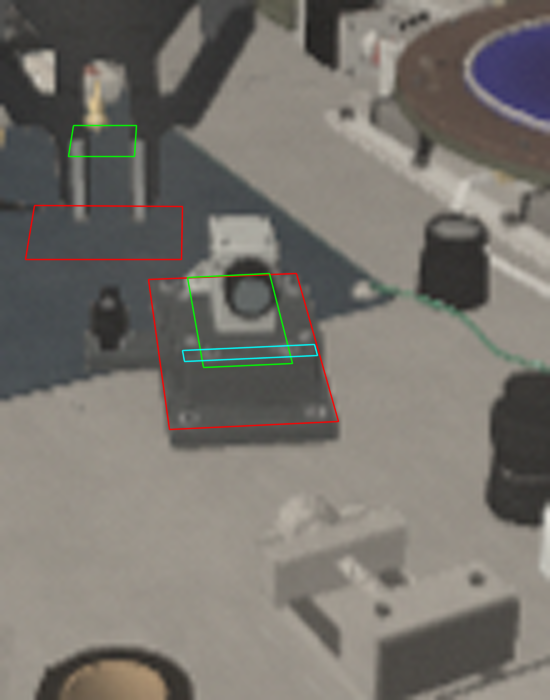

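View pics/ov_top5.png

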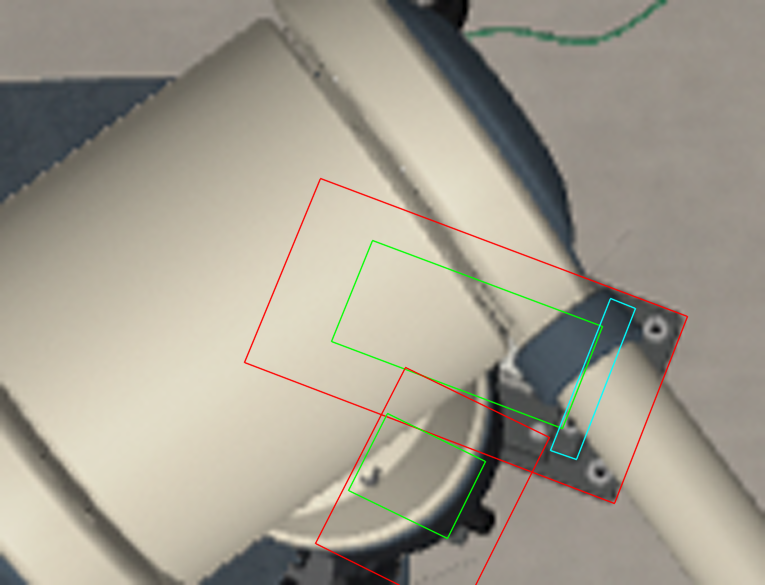

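Scene view: the fingertips (crop x≈79 and 139) are centred over the knob (x≈109), so I go down onto the bar.

```bash
python3 -m jog '{"delta_pos":[[10,-0.2,0.4],[20,-0.4,0.6],[30,-0.4,0.6],[38,-0.4,0.6],[38,-0.4,0.6]],"rot":[[0,0,0],[0,0,0],[0,0,0],[0,0,0],[0,0,0]]}';  python3 goal.py r 19.7 -62.3 35 -5; python3 ov.py 6
```

```text
t: 11.1
tool_pos: [0.4738, 0.3774, 0.0533]
tool_rot: [-0.687, 0.17, 0.687, 0.167]
contact_force: [-1.0, -0.7, -1.1]
opening: 0.0182
goal [0.4744 0.378  0.035 ] delta_mm [18.3 -0.9 -0.2] rotdeg [-0.1 -0.  -0.2]
now in frame [ 20.5 -62.6] 53.3 j [ 0.62  0.15  1.49 -0.    1.51 -2.04] F [-1.  -0.7 -1.1] open 0.0182 t 11.1
```

View pics/ov_scene6.png

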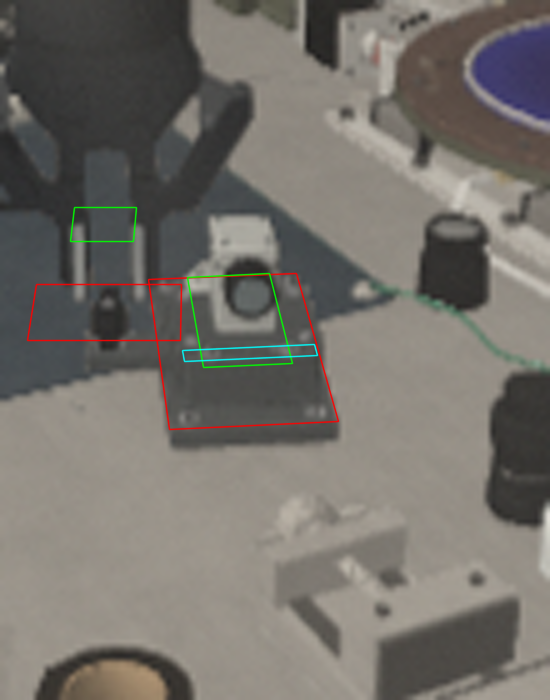

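```bash
python3 -m jog '{"delta_pos":[[5,-0.5,-0.2],[10,-0.5,-0.2],[15,-0.5,-0.2],[18,-0.5,-0.2],[18,-0.5,-0.2]],"rot":[[0,0,0],[0,0,0],[0,0,0],[0,0,0],[0,0,0]]}';  python3 goal.py r 19.7 -62.3 35 -5;python3 -m jog '{"delta_pos":[[0,0,0],[0,0,0],[0,0,0],[0,0,0]],"rot":[[0,0,0],[0,0,0],[0,0,0],[0,0,0]]}' -1 40;  python3 goal.py r 19.7 -62.3 35 -5
```

```text
t: 11.62
tool_pos: [0.4747, 0.3781, 0.0366]
tool_rot: [0.687, -0.169, -0.686, -0.167]
contact_force: [-0.5, -1.1, -0.1]
opening: 0.0178
goal [0.4744 0.378  0.035 ] delta_mm [1.6 0.2 0.3] rotdeg [-0.1 -0.1 -0.1]
now in frame [ 19.6 -62. ] 36.6 j [ 0.62  0.16  1.5  -0.    1.48 -2.04] F [-0.5 -1.1 -0.1] open 0.0178 t 11.6167
t: 11.95
tool_pos: [0.4742, 0.3785, 0.0368]
tool_rot: [0.687, -0.169, -0.687, -0.167]
contact_force: [-4.9, 1.7, 2.1]
opening: 0.0088
goal [0.4744 0.378  0.035 ] delta_mm [ 1.8  0.3 -0.4] rotdeg [-0.1 -0.  -0.1]
now in frame [ 19.4 -62.7] 36.8 j [ 0.62  0.16  1.5  -0.    1.48 -2.04] F [-4.9  1.7  2.1] open 0.0088 t 11.95
```

```bash
python3 -m jog '{"delta_pos":[[0.5,0.4,0.4],[0.5,0.6,0.4],[0.5,0.6,0.4],[0.5,0.6,0.4],[0.5,0.6,0.4],[0.5,0.6,0.4],[0.5,0.6,0.4],[0.5,0.6,0.4],[0.5,0.6,0.4],[0.5,0.6,0.4]],"rot":[[5,0,0],[10,0,0],[15,0,0],[20,0,0],[25,0,0],[30,0,0],[35,0,0],[40,0,0],[45,0,0],[50,0,0]]}';  python3 goal.py r 19.7 -62.7 36.5 -86; python3 -c "
from cell import arm;print(arm.get_state()['moment'])"
```

```text
t: 12.78
tool_pos: [0.473, 0.379, 0.0368]
tool_rot: [-0.55, 0.444, 0.551, 0.443]
contact_force: [-3.9, 3.0, 2.4]
opening: 0.0087
goal [0.474  0.3782 0.0365] delta_mm [ 0.3 -0.8 -1. ] rotdeg [30.7 -0.  -0.1]
now in frame [ 19.3 -63.9] 36.8 j [ 0.62  0.16  1.51  0.    1.48 -1.17] F [-3.9  3.   2.4] open 0.0087 t 12.7833
[0.54250068 0.83867569 0.11215569]
```

```bash
python3 -m jog '{"delta_pos":[[0,0,0],[0,0,0],[0,0,0],[0,0,0],[0,0,0],[0,0,0]],"rot":[[5,0,0],[10,0,0],[15,0,0],[20,0,0],[24,0,0],[24,0,0]]}';  python3 goal.py r 19.7 -62.7 36.5 -86; python3 -c "
from cell import arm;print(arm.get_state()['moment'])"
```

```text
t: 13.28
tool_pos: [0.4721, 0.3795, 0.0368]
tool_rot: [-0.445, 0.55, 0.446, 0.548]
contact_force: [-5.1, 1.7, 1.2]
opening: 0.0087
goal [0.474  0.3782 0.0365] delta_mm [ 0.3 -2.1 -0.9] rotdeg [ 6.5 -0.  -0.2]
now in frame [ 19.2 -65. ] 36.8 j [ 0.62  0.16  1.51  0.    1.48 -0.74] F [-5.1  1.7  1.2] open 0.0087 t 13.2833
[ 0.27017733  0.93234842 -0.04911338]
```

```bash
python3 -m jog '{"delta_pos":[[0,0.5,0],[0,0.5,0],[0,0.5,0],[0,0.5,0],[0,0.5,0],[0,0.5,0]],"rot":[[3,0,0],[6,0,0],[8,0,0],[10,0,0],[12,0,0],[12,0,0]]}';  python3 goal.py r 19.7 -62.7 36.5 -86; python3 -c "
from cell import arm;print(arm.get_state()['moment'])"
```

```text
t: 13.78
tool_pos: [0.4722, 0.3799, 0.037]
tool_rot: [-0.385, 0.593, 0.386, 0.592]
contact_force: [1.7, 1.5, -1.4]
opening: 0.0085
goal [0.474  0.3782 0.0365] delta_mm [ 0.5 -2.4 -0.8] rotdeg [-5.5 -0.  -0.1]
now in frame [ 18.9 -65.1] 37.0 j [ 0.62  0.16  1.51  0.    1.48 -0.53] F [ 1.7  1.5 -1.4] open 0.0085 t 13.7833
[ 0.2405694  -0.08804257  0.96802653]
```

```bash
python3 -m jog '{"delta_pos":[[0,0,0],[0,0,0],[0,0,0],[0,0,-1],[0,0,-2],[0,0,-2.5],[0,0,-2.5]],"rot":[[-6,0,0],[-6,0,0],[-6,0,0],[-6,0,0],[-6,0,0],[-6,0,0],[-6,0,0]]}';  python3 goal.py r 19.7 -62.7 36.5 -86
```

```text
t: 14.37
tool_pos: [0.4718, 0.3792, 0.0371]
tool_rot: [-0.415, 0.571, 0.417, 0.573]
contact_force: [2.5, 7.6, -3.2]
opening: 0.0082
goal [0.474  0.3782 0.0365] delta_mm [ 0.6 -2.4 -0.3] rotdeg [ 0.5  0.3 -0. ]
now in frame [ 19.6 -65.1] 37.1 j [ 0.62  0.15  1.51  0.    1.48 -0.64] F [ 2.5  7.6 -3.2] open 0.0082 t 14.3667
```

```bash
python3 -m jog '{"delta_pos":[[0,0,0],[0,0,0],[0,0,0],[0,0,0]],"rot":[[0,0,0],[0,0,0],[0,0,0],[0,0,0]]}' -0.4;  python3 goal.py r 19.7 -62.7 36.5 -86; python3 -m jog '{"delta_pos":[[-15,0,0],[-35,0,0],[-70,0,0],[-80,0,0],[-80,20,0],[-80,60,0],[-80,100,0],[-80,130,0],[-80,130,0]],"rot":[[0,0,0],[0,0,0],[0,0,0],[0,0,0],[0,0,0],[0,0,0],[0,0,0],[0,0,0],[0,0,0]]}';  python3 goal.py r 19.7 -62.7 36.5 -86; python3 ov.py 7
```

```text
t: 14.7
tool_pos: [0.472, 0.3788, 0.0372]
tool_rot: [-0.415, 0.571, 0.417, 0.573]
contact_force: [1.0, 0.4, 0.2]
opening: 0.0255
goal [0.474  0.3782 0.0365] delta_mm [ 0.7 -2.1  0. ] rotdeg [0.4 0.2 0. ]
now in frame [ 19.9 -64.8] 37.2 j [ 0.62  0.15  1.51  0.    1.48 -0.64] F [1.  0.4 0.2] open 0.0255 t 14.7
t: 15.45
tool_pos: [0.344, 0.4202, 0.1175]
tool_rot: [-0.415, 0.57, 0.418, 0.572]
contact_force: [0.7, 0.3, 0.0]
opening: 0.0255
goal [0.474  0.3782 0.0365] delta_mm [  80.8 -136.8   -0.8] rotdeg [ 0.7  0.3 -0.1]
now in frame [  30.4 -198.9] 117.5 j [ 0.82 -0.06  1.58  0.    1.61 -0.44] F [0.7 0.3 0. ] open 0.0255 t 15.45
```

View pics/ov_scene7.png

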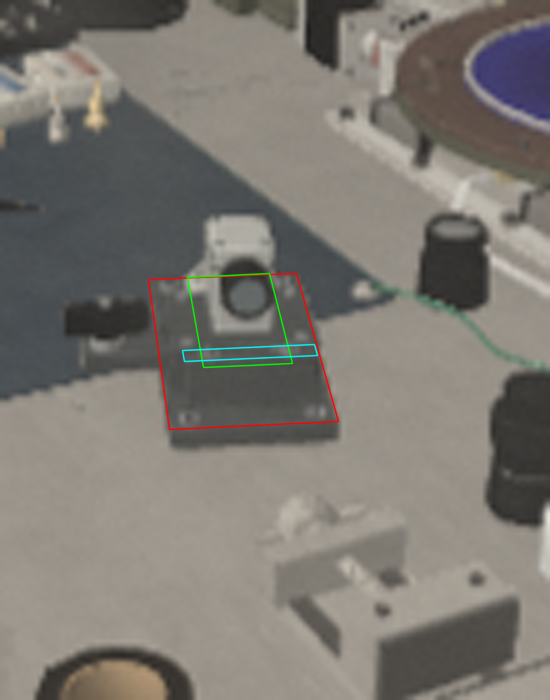

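View pics/ov_top7.png

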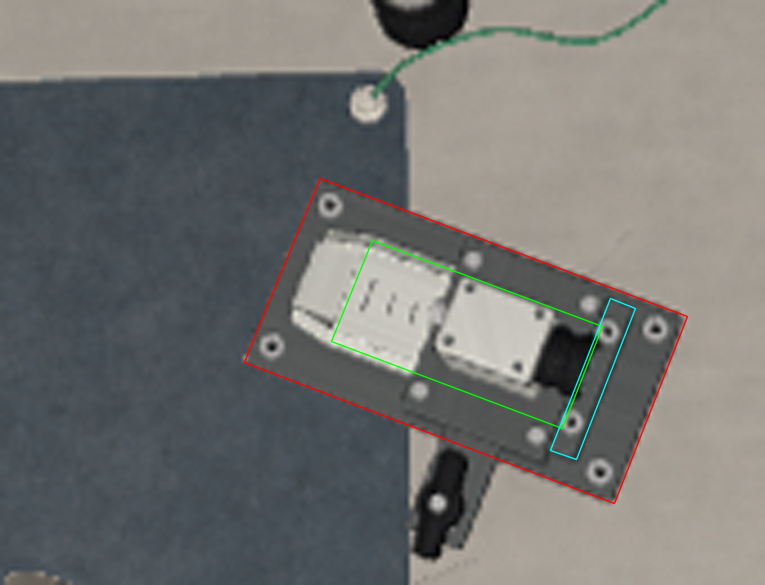

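```bash
python3 - <<'E'
from cell import arm
import cv2,numpy as np
a=arm.snapshot("top")["image"][:,:,::-1]; b=arm.snapshot("scene")["image"][:,:,::-1]
a=np.clip(a[190:255,225:300].astype(float)*1.8,0,255).astype(np.uint8)
b=np.clip(b[165:225,240:310].astype(float)*1.8,0,255).astype(np.uint8)
cv2.imwrite("pics/z7t.png",cv2.resize(a,None,fx=9,fy=9,interpolation=cv2.INTER_CUBIC))
cv2.imwrite("pics/z7s.png",cv2.resize(b,None,fx=9,fy=9,interpolation=cv2.INTER_CUBIC))
E
```

```text
(no output)
```

View pics/z7t.png

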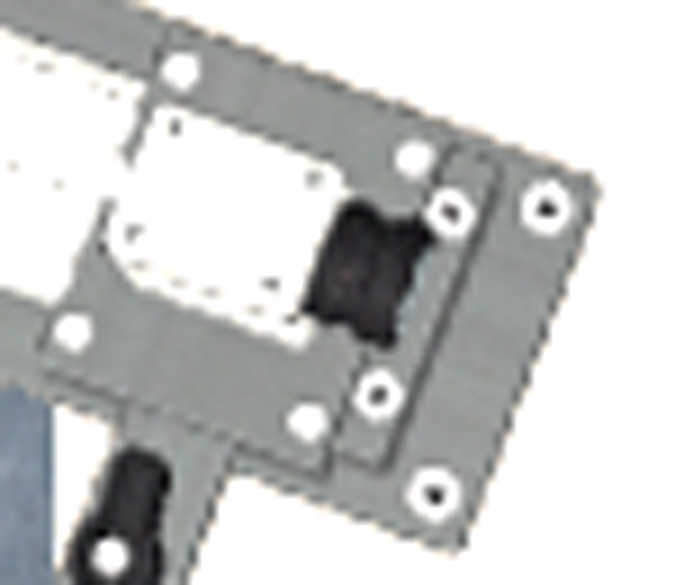

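View pics/z7s.png

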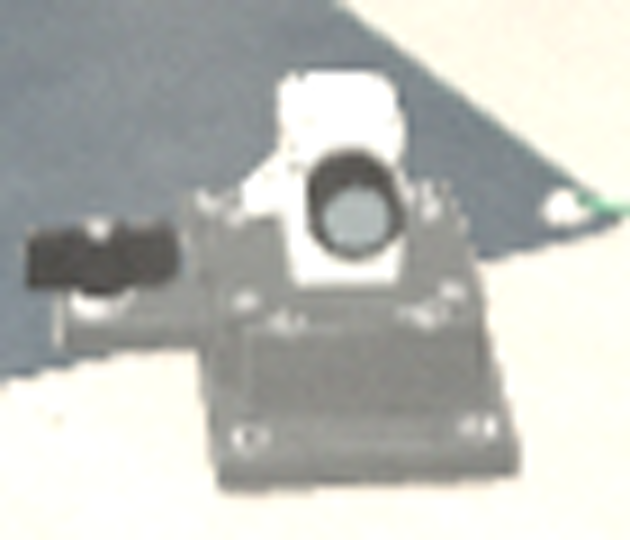

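```bash
python3 -m jog '{"delta_pos":[[0,-30,0],[0,-70,0],[0,-110,-0.5],[0,-136,-0.8],[10,-136,-0.8],[20,-136,-0.8],[25,-136,-0.8],[25,-136,-0.8]],"rot":[[0,0,0],[0.5,0,0],[0.5,0,0],[0.5,0,0],[0.5,0,0],[0.5,0,0],[0.5,0,0],[0.5,0,0]]}' -0.4;  python3 goal.py r 19.7 -63.3 35.5 -85.5
```

```text
t: 16.32
tool_pos: [0.4769, 0.375, 0.0897]
tool_rot: [-0.412, 0.574, 0.414, 0.574]
contact_force: [-0.3, -0.1, -0.2]
opening: 0.0258
goal [0.4735 0.3784 0.0355] delta_mm [54.2  4.2  2.1] rotdeg [-0.6  0.1 -0.1]
now in frame [ 21.5 -58.8] 89.7 j [ 0.61  0.13  1.44  0.    1.57 -0.64] F [-0.3 -0.1 -0.2] open 0.0258 t 16.3167
```

```bash
python3 -m jog '{"delta_pos":[[10,4,2],[22,4,2],[32,4,2],[32,4,2]],"rot":[[0,0,0],[0,0,0],[0,0,0],[0,0,0]]}';  python3 goal.py r 19.7 -63.3 36 -85.5; python3 ov.py 8
```

```text
t: 16.65
tool_pos: [0.4717, 0.3776, 0.0539]
tool_rot: [-0.413, 0.576, 0.414, 0.572]
contact_force: [-0.7, -0.8, -0.7]
opening: 0.0252
goal [0.4735 0.3784 0.036 ] delta_mm [17.9 -1.5  1.4] rotdeg [-0.5 -0.2 -0.3]
now in frame [ 21.1 -64.7] 53.9 j [ 0.62  0.14  1.49  0.    1.51 -0.63] F [-0.7 -0.8 -0.7] open 0.0252 t 16.65
```

View pics/ov_scene8.png

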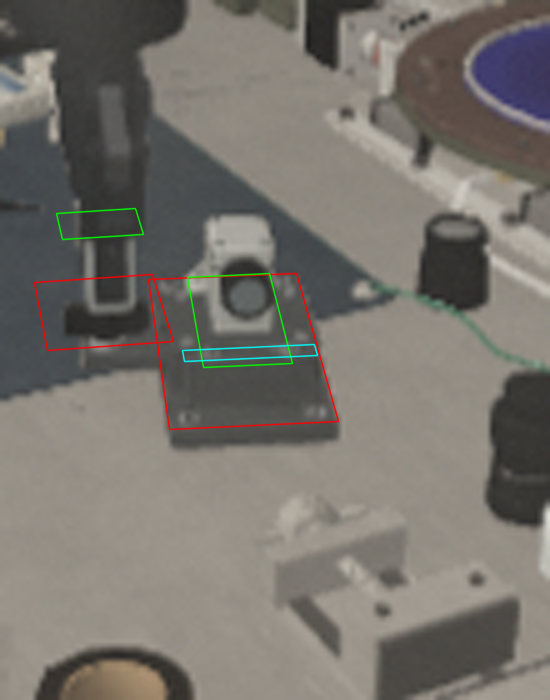

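```bash
python3 -m jog '{"delta_pos":[[6,-1,1],[12,-1.5,1.3],[18,-1.5,1.3],[18,-1.5,1.3],[18,-1.5,1.3]],"rot":[[0,0,0],[0,0,0],[0,0,0],[0,0,0],[0,0,0]]}';  python3 goal.py r 19.7 -63.3 36 -85.5; python3 -m jog '{"delta_pos":[[0,0,0],[0,0,0],[0,0,0],[0,0,0],[0,0,0]],"rot":[[0,0,0],[0,0,0],[0,0,0],[0,0,0],[0,0,0]]}' -1 50;  python3 goal.py r 19.7 -63.3 36 -85.5
```

```text
t: 17.17
tool_pos: [0.4745, 0.3786, 0.0379]
tool_rot: [-0.413, 0.575, 0.414, 0.573]
contact_force: [-0.1, 0.4, -0.0]
opening: 0.0256
goal [0.4735 0.3784 0.036 ] delta_mm [ 1.9  0.9 -0.5] rotdeg [-0.6 -0.1 -0.2]
now in frame [ 19.2 -62.5] 37.9 j [ 0.62  0.16  1.5   0.    1.48 -0.63] F [-0.1  0.4 -0. ] open 0.0256 t 17.1667
t: 17.58
tool_pos: [0.4746, 0.3786, 0.0383]
tool_rot: [-0.413, 0.575, 0.414, 0.573]
contact_force: [-0.3, -1.9, 1.1]
opening: 0.0085
goal [0.4735 0.3784 0.036 ] delta_mm [ 2.3  1.  -0.5] rotdeg [-0.6 -0.1 -0.2]
now in frame [ 19.1 -62.3] 38.3 j [ 0.62  0.16  1.5   0.    1.49 -0.63] F [-0.3 -1.9  1.1] open 0.0085 t 17.5833
```

Gripped. I loosen about 20°, push to +x (tool −z), then retighten.

```bash
python3 -m jog '{"delta_pos":[[0.5,0,0],[0.5,0,0],[0.5,0,0],[0.5,0,0],[0.5,0,0],[0.5,0,-1],[0.5,0,-2],[0.5,0,-2.5],[0.5,0,-2.5]],"rot":[[-5,0,0],[-10,0,0],[-15,0,0],[-20,0,0],[-23,0,0],[-23,0,0],[-23,0,0],[-23,0,0],[-23,0,0]]}';  python3 goal.py r 19.7 -63.3 36 -85.5
```

```text
t: 18.33
tool_pos: [0.4746, 0.3793, 0.0384]
tool_rot: [-0.518, 0.478, 0.521, 0.482]
contact_force: [4.4, 11.6, -4.1]
opening: 0.008
goal [0.4735 0.3784 0.036 ] delta_mm [ 2.4  1.2 -0.8] rotdeg [22.4  0.4 -0.1]
now in frame [ 18.5 -62.5] 38.4 j [ 0.62  0.16  1.5   0.01  1.48 -1.03] F [ 4.4 11.6 -4.1] open 0.008 t 18.3333
```

```bash
python3 -m jog '{"delta_pos":[[0,0.4,-0.9],[0,0.4,-0.9],[0,0.4,-0.9],[0,0.4,-0.9],[0,0.4,-0.9],[0,0.4,-0.9],[0,0.4,-0.9],[0,0.4,-0.9],[0,0.4,-0.9]],"rot":[[5,0,0],[10,0,0],[15,0,0],[20,0,0],[24,0,0],[27,0,0],[30,0,0],[31,0,0],[31,0,0]]}';  python3 goal.py r 19.7 -63.3 36 -85.5;python3 -c "
from cell import arm;print(arm.get_state()['moment'])"
```

```text
t: 19.08
tool_pos: [0.4747, 0.3788, 0.0385]
tool_rot: [-0.37, 0.6, 0.374, 0.603]
contact_force: [3.6, 3.0, -1.9]
opening: 0.0085
goal [0.4735 0.3784 0.036 ] delta_mm [ 2.5  1.  -0.9] rotdeg [-8.6  0.4 -0.1]
now in frame [ 18.9 -62.3] 38.5 j [ 0.61  0.15  1.51  0.01  1.48 -0.49] F [ 3.6  3.  -1.9] open 0.0085 t 19.0833
[ 0.4053524  -0.54692376  1.32746196]
```

```bash
python3 -m jog '{"delta_pos":[[0,0,0],[0,0,0],[0,0,0],[0,0,0]],"rot":[[0,0,0],[0,0,0],[0,0,0],[0,0,0]]}' -0.3;  python3 goal.py r 19.7 -62.7 36.5 -86; python3 -m jog '{"delta_pos":[[-15,0,0],[-35,0,0],[-70,0,0],[-85,0,0],[-85,20,0],[-85,60,0],[-85,100,0],[-85,130,0],[-85,130,0],[-85,130,0]],"rot":[[0,0,0],[0,0,0],[0,0,0],[0,0,0],[0,0,0],[0,0,0],[0,0,0],[0,0,0],[0,0,0],[0,0,0]]}';  python3 goal.py r 19.7 -62.7 36.5 -86; python3 ov.py 9; python3 pic.py 9
```

```text
t: 19.42
tool_pos: [0.4747, 0.3785, 0.0385]
tool_rot: [-0.37, 0.6, 0.374, 0.603]
contact_force: [-0.3, 1.0, 0.5]
opening: 0.0299
goal [0.474  0.3782 0.0365] delta_mm [ 2.   0.5 -0.6] rotdeg [-8.1  0.4 -0.1]
now in frame [ 19.2 -62.2] 38.5 j [ 0.61  0.15  1.51  0.01  1.48 -0.49] F [-0.3  1.   0.5] open 0.0299 t 19.4167
t: 20.25
tool_pos: [0.3572, 0.4365, 0.1242]
tool_rot: [-0.371, 0.599, 0.375, 0.603]
contact_force: [0.3, -0.2, -0.1]
opening: 0.0302
goal [0.474  0.3782 0.0365] delta_mm [  87.5 -130.7   -1. ] rotdeg [-7.9  0.4 -0.1]
now in frame [  10.3 -192.9] 124.2 j [ 0.82 -0.01  1.52  0.    1.62 -0.29] F [ 0.3 -0.2 -0.1] open 0.0302 t 20.25
```

View pics/ov_top9.png

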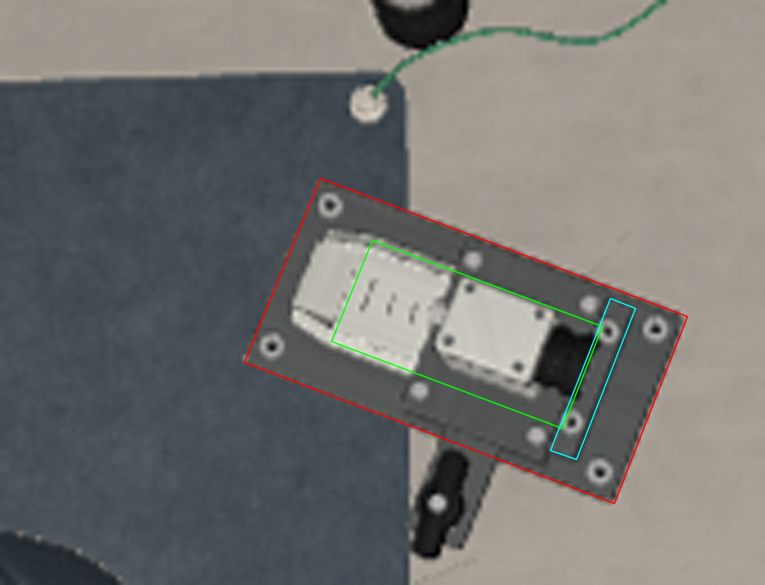

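View pics/scene9_raw.png

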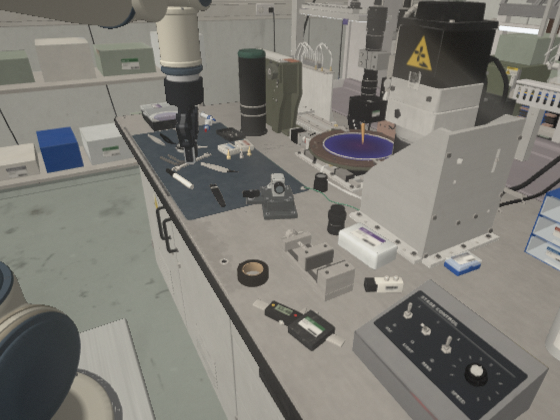

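View pics/top9_raw.png

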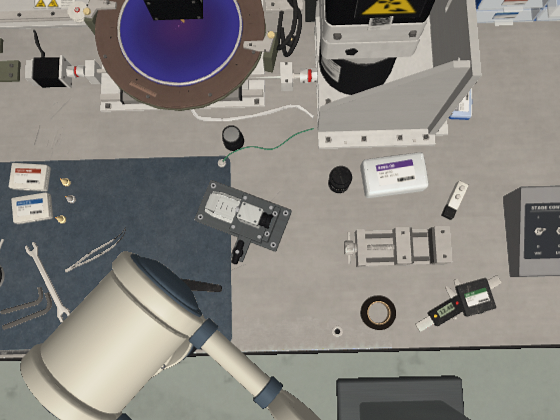

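Top view: the camera sits against the stop, with the lens toward it at (267,219) and the bar across at (237,251). The loupe (232,137), spare lens (340,180) and tape roll (378,313) have not moved. The arm is clear, so I hand in.

```bash
python3 -c "
from cell import arm;print(arm.close_job())"
```

```text
the job is handed in; nothing more can be done
None
```

The camera is mounted on the rail, pushed home against the end stop with the lens facing it, and clamped. The job is handed in, and the robot's clock read about 20 s.

- **Seating:** The carriage slid on with side forces of only a few newtons. At the stop, a push of about 10 N moved it no further. The zoomed top view shows no gap, though it only resolves about 0.7 mm.
- **Clamping:** I turned the knob clockwise to its hard stop. Before releasing it the first time I backed the gripper off about 6°. I therefore gripped it again, loosened it about 23°, and pushed the carriage with 12 N; it did not move toward the stop. I then retightened to the stop (wrist moment about 1.3 N m) and released it there.
- **Last checks:** The bar sits about 84° across the carriage in the image, against 86° (1.5 rad) at full travel, which is within my reading error. That reading is from before the retightening, and the bar looked the same afterwards. The gripper is clear of everything. The loupe, spare lens and tape roll have not moved in the top view.
- **Disagreements:** The rail's centre line turned out about 1 mm off my first camera estimate, so I corrected it during insertion. The tool read about 0.7 mm short of the nominal home position while gripping the knob, which I put down to estimate error.

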